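Hook a model tower out from under the wire guard and set it on its plot

ROBOT

A 6-joint arm with a two-finger parallel gripper is mounted at the origin on the work surface. World frame = base frame: x ahead of the robot, y to its left, z up, the work surface at z = 0. Lengths are in m, angles in rad, forces in N, time in s.
With the tool pointing down it reaches from about 0.275 to 0.825 m from the base axis. Payload 4.9 kg.
Tool frame: the origin (TCP) lies at the very end of the fingers, on their centre line; the grasp point (between the pads) lies 19 mm behind it (ctrl.grip_depth is the distance from the TCP to the grasp point, in m); z points along the fingers, y is the line along which they close (so a half turn about z gives the same grasp; the last joint's range is limited). The gripper opens to 85 mm and grips with 20 to 120 N. Pads are 22 mm wide; open, the fingers measure 114 mm over their backs; the gripper's body (76 mm by 85 mm) begins 54 mm behind the grasp point. The pads swing forward as they close: fully open they stand 13 mm farther back than shut.
Start: joints at [-1.319, 0.326, -0.193, 1.052, 0, 1.437], TCP at [0.207, -0.51, 0.231] pointing down, gripper open.
Joint ranges: [-2.65, 2.65], [-0.97, 1.79], [-1.3, 1.35], [-1.93, 2.1], [-1.47, 1.37], [-3.14, 3.14]. Speed limits (rad/s): [2.57, 2.57, 3.14, 3.14, 3.14, 3.14].

INTERFACE

Orientations are given as a unit quaternion [w, x, y, z].
In Python, from workcell import telemetry, vision, ticket, ctrl gives the robot as it stands.
- The arm moves only by the tool send_rows, never from a script. Its argument "increments" is text: rows parted by semicolons, each of 7 numbers parted by spaces: the turn, a rotation vector about the tool's x, y, z in degrees, then the shift along the tool's x, y, z in m, then the closure, from 0 (fully open) to 1 (shut). A call has exactly 5 rows; each row is the pose to reach, as a shift and turn from the pose commanded when the call began, along the tool's axes at that moment; what a row does not reach only later rows make up. A row lasts 1/8 s, in which the tool goes at most 62.5 mm and 10.7 degrees, less where a joint would pass 70% of its speed; a pose out of reach is approached as far as the arm can. A call with a gripper value outside its range is refused whole. The fingers move at their own pace and stop on an object; "force" is the grip in N (left out, the last holds). Time passes only in rows, so rows that repeat a pose let the fingers close, or fill a call up. It gives the time, the measured TCP pose, the force, the opening and the grip force at its end, in the units of the state.
- telemetry.get_obs(): the state, without advancing time (a new reading comes with each control period).
- vision.get_image(name): name is "side" or "top" or "wrist"; returns the picture (400x640x3 uint8, red, green, blue); there is no depth.
- vision.get_calibration(name): a dict with "fx", "fy", "cx", "cy" (pixels), "D" ([k1, k2, p1, p2, k3] as OpenCV has them; the pictures are not rectified), "rvec" (rotation vector, rad) and "tvec" (3), from world to camera coordinates, as OpenCV has them. Camera axes: x right, y down, z forward; pixel columns grow to the right and rows downward; lengths in m; the calibration is good to about 2 mm. A picture is of the moment at which its call begins: read the wrist's pose just before it. get_calibration takes no time and is no camera call; for the wrist camera it gives the pose at the moment of the call.
- ticket.hand_in(): hands the job in; it is judged then, once.
The state is a dict: "time_s": time; "joint_positions": joint angles; "joint_velocities": joint speeds; "tau": joint torques, N m; "tool_pos": TCP position; "tool_rot": TCP orientation; "wrist_force": force on the tool from outside, world axes, zero at the start; "torque": the same for the moment, N m; "opening": opening from 0.0 (shut) to 1.0 (fully open); "gripper_force": force on a finger pad.
Only numpy, scipy, OpenCV 4.12 (cv2) and the standard library are available. Lean on these libraries where they do the work, as an engineer would, in place of code of your own. Each camera call takes 0.05 s, during which the arm holds its last target. There are 200 camera calls.

TASK

The grey hexagonal tower of the model has slid under the fixed wire guard: draw it fully out with the red-handled hook, without touching it with the fingers until it is out, without tipping it, and leaving the two pavilions under the guard and the glue bottle where they are. Lay the hook back down with its handle on the cutting mat, and stand the tower upright on the model's baseboard, wholly inside the round white plot; set both down rather than dropping them.

Things in the scene. Friction and masses are not known exactly. Their poses are not given: they have to be found in the camera images.
- guard: Fixed wire rack, 340 mm wide (y), 230 mm deep (x), corner posts 12 mm square. Roof of wires 28 mm apart, 100 mm above the table (underside 95 mm); sides and back wired shut, front open from post to post. Origin on the table under the middle of the front edge; x points into the guard, y along the front edge, z up.
- tower_mid (a point): Centre of the loose grey hexagonal tower: a shell open at top and bottom, 60 mm across flats, 69 across corners, 60 high, wall 7, about 0.12 kg. Point on its axis, 30 mm above its foot; z up, x square to a flat side. Starts standing under the guard, centre 45 to 60 mm behind the front edge, 20 to 75 mm to +y of the guard's middle; the space on its -y side is free.
- hook_handle (a point): Centre of the loose hook's red handle block, 80 mm long (x), 24 wide (y), 32 high (z), lying flat. A steel rod 10 mm thick, its axis 2 mm below this point, runs along +x from the handle to the bend (hook_bend). All 225 mm long, about 0.13 kg. Starts on the mat; z up.
- hook_bend (a point): Bend of the hook, on the rod's axis, 180 mm along +x from the handle's centre: from here a cross bar, 10 mm thick, level with the rod, goes square to +y; its round end reaches 60 mm from this point. Same axes as hook_handle.
- mat: Black cutting mat with a grey grid, fixed to the table, 260 mm (x) by 180 mm (y), 3 mm thick. Origin on the table under its centre.
- plot (a point): Centre of the flat round white plot, 94 mm in diameter, on the top of the fixed plywood baseboard, 8 mm above the table. The board is 200 mm (x) by 150 mm (y); the plot's centre is 45 mm to +x of its middle. A small house, 48 mm wide, its top 43 mm above the table, is glued on 110 mm to -x of the plot's centre.
- pavilion1: Bystander under the guard: white hexagonal block with a pale wooden roof, 72 mm wide, 80 mm high, loose, 80 g; in the back half of the guard, at its -y side, its centre 163 to 168 mm inside the front edge. Origin at the centre of its underside.
- pavilion2: Bystander like pavilion1, at the guard's +y side, its centre 163 to 168 mm inside the front edge. Origin at the centre of its underside.
- glue: Bystander: yellow glue bottle with a red cap, 60 mm in diameter, 160 mm high, loose, standing on the +y side of the guard. Origin at the centre of its underside.
There are look-alikes about, which are no part of the job. Of the things shaped like the part that bears tower_mid, the grey one is meant.

How it is judged:
By the outcome, as a careful person would: the job done as asked, in the order asked, and still so for the second after the job is handed in, with the robot touching nothing.
It also fails if it takes over 64 s, if anything falls off the work surface, if the arm or the gripper's body presses on something with over 40 N, if the wrist force passes 120 N, or if a joint passes its speed limit or range.

## Working session

There is one attempt and no reset: what is moved stays moved. The work goes in short steps, Python scripts to look and compute and a tool call to move; the robot and the scene stay as the last step left them, time stands still between calls to the robot, and variables do not carry over. Pictures are saved under pics/ and viewed, at most 10 in all, crops included, and the job is handed in when it is done.

Besides the shell and the picture viewer there is one more tool, called after ">>>" as name(argument=value, ...) on one line, values as JSON. send_rows: Moves the arm, as the interface text tells. Its arguments: {"type":"object","properties":{"increments":{"type":"string"},"force":{"type":"number"}},"required":["increments"]}

```bash
mkdir -p pics; python3 - <<'E'
from workcell import telemetry, vision, ctrl
import cv2
for n in("top","side"):
    im=vision.get_image(n); cv2.imwrite(f"pics/{n}0.png",im[:,:,::-1])
    c=vision.get_calibration(n);print(n,c)
o=telemetry.get_obs();print(o["time_s"],o["tool_pos"],o["tool_rot"],o["opening"],ctrl.grip_depth)
E
```

```text
top {'fx': 450.90315859992694, 'fy': 450.90315859992694, 'cx': 315.7494794791775, 'cy': 199.77152738284562, 'D': array([0.00222055, 0.        , 0.        , 0.        , 0.        ]), 'rvec': array([ 2.19682449, -2.16339105,  0.07165757]), 'tvec': array([0.03669803, 0.58262019, 1.30171481])}
side {'fx': 454.8270687221086, 'fy': 454.8270687221086, 'cx': 317.91520265991653, 'cy': 197.0452384513837, 'D': array([-0.10121762,  0.        ,  0.        ,  0.        ,  0.        ]), 'rvec': array([ 2.14068853, -0.15140822,  0.06497258]), 'tvec': array([-0.57165408,  0.09007814,  1.01281046])}
0.1 [ 0.20685164 -0.5090612   0.23056608] [-7.88103279e-04  9.81451703e-01  1.91707937e-01 -2.50251021e-05] 1.001194702021794 0.0187
```

View pics/top0.png

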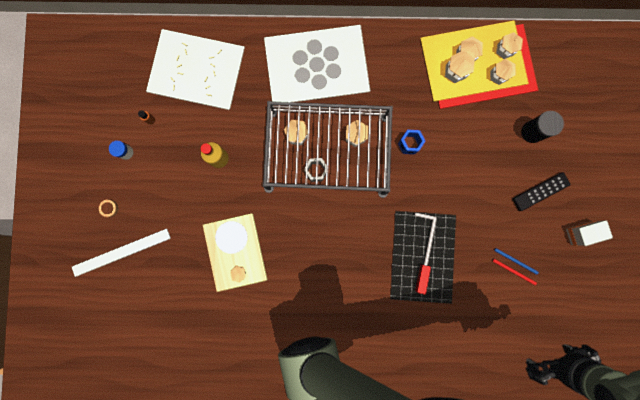

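View pics/side0.png

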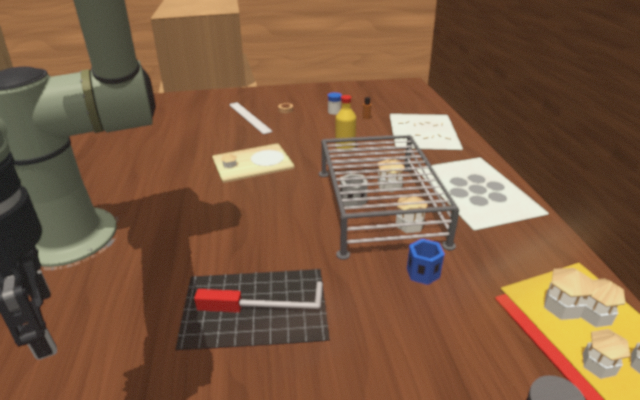

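The top view (+x up, +y left) shows the grey tower at (316,169) behind the guard's front edge (row ~188). The hook's handle is at (424,279), its bend at (434,217) and its bar tip at (417,214). The plot is at (231,236); the blue tower at (412,141) is a look-alike. The side view agrees.

```bash
cat > h.py <<'E'
import cv2, numpy as np
from workcell import telemetry, vision, ctrl
def ray(c,p):
    K=np.array([[c["fx"],0,c["cx"]],[0,c["fy"],c["cy"]],[0,0,1]])
    u=cv2.undistortPoints(np.array(p,float).reshape(-1,1,2),K,np.array(c["D"])).reshape(-1,2)
    R=cv2.Rodrigues(np.array(c["rvec"]))[0]; t=np.array(c["tvec"])
    d=np.c_[u,np.ones(len(u))]@R; return -R.T@t,d
def on(c,p,z):
    o,d=ray(c,p); return o+d*((z-o[2])/d[:,2])[:,None]
def px(c,P):
    K=np.array([[c["fx"],0,c["cx"]],[0,c["fy"],c["cy"]],[0,0,1]])
    return cv2.projectPoints(np.array(P,float).reshape(-1,1,3),np.array(c["rvec"]),np.array(c["tvec"]),K,np.array(c["D"]))[0].reshape(-1,2)
def mask(im,roi,f):
    m=np.zeros(im.shape[:2],np.uint8);x0,y0,x1,y1=roi
    r,g,b=[im[y0:y1,x0:x1,i].astype(int) for i in range(3)]
    m[y0:y1,x0:x1]=f(r,g,b)*255; return m
E
python3 - <<'E'
from h import *
np.set_printoptions(precision=4,suppress=True)
im=cv2.imread("pics/top0.png")[:,:,::-1]; c=vision.get_calibration("top")
def rect(m):
    k=max(cv2.findContours(m,0,1)[0],key=cv2.contourArea); return cv2.minAreaRect(k),cv2.contourArea(k)
m=mask(im,(400,255,450,300),lambda r,g,b:(r>130)&(g<90)); r,a=rect(m);print("handle",r,on(c,cv2.boxPoints(r),.035),on(c,[r[0]],.035))
m=mask(im,(405,205,450,270),lambda r,g,b:(r>130)&(g>110)); ys,xs=np.nonzero(m)
print("rod",[(y,xs[ys==y].min(),xs[ys==y].max()) for y in range(210,270,4) if (ys==y).any()])
m=mask(im,(205,215,255,260),lambda r,g,b:(r>190)&(b>180)); r,a=rect(m);print("plot",r,on(c,[r[0]],.008))
m=mask(im,(302,155,330,184),lambda r,g,b:(r>90)&(abs(r-b)<30));
m=mask(im,(380,205,470,310),lambda r,g,b:(r<50));r,a=rect(m);print("mat",r,on(c,cv2.boxPoints(r),.003))
crops=[im[95:200,255:400],im[205:305,385:465]]
cv2.imwrite("pics/c1.png",cv2.resize(crops[0],None,fx=5.5,fy=5.5,interpolation=cv2.INTER_CUBIC)[:,:,::-1])
E
```

```text
handle ((423.7308044433594, 279.34613037109375), (8.629108428955078, 28.240720748901367), 11.309932708740234) [[ 0.3202 -0.247   0.035 ]
 [ 0.399  -0.263   0.035 ]
 [ 0.3945 -0.2872  0.035 ]
 [ 0.3159 -0.2712  0.035 ]] [[ 0.3573 -0.2671  0.035 ]]
rod [(214, np.int64(415), np.int64(424)), (218, np.int64(428), np.int64(436)), (222, np.int64(433), np.int64(435)), (226, np.int64(432), np.int64(435)), (230, np.int64(431), np.int64(434)), (234, np.int64(430), np.int64(433)), (238, np.int64(429), np.int64(432)), (242, np.int64(429), np.int64(431)), (246, np.int64(423), np.int64(430)), (250, np.int64(427), np.int64(430)), (254, np.int64(426), np.int64(429)), (258, np.int64(425), np.int64(428)), (262, np.int64(425), np.int64(427)), (266, np.int64(412), np.int64(412))]
plot ((234.24998474121094, 239.24998474121094), (44.689151763916016, 39.1737174987793), 81.8698959350586) [[0.4626 0.2843 0.008 ]]
mat ((429.1529235839844, 260.51171875), (50.84977722167969, 82.60212707519531), 4.39870548248291) [[ 0.2941 -0.207   0.003 ]
 [ 0.5351 -0.2253  0.003 ]
 [ 0.5259 -0.375   0.003 ]
 [ 0.2853 -0.3547  0.003 ]]
```

View pics/c1.png

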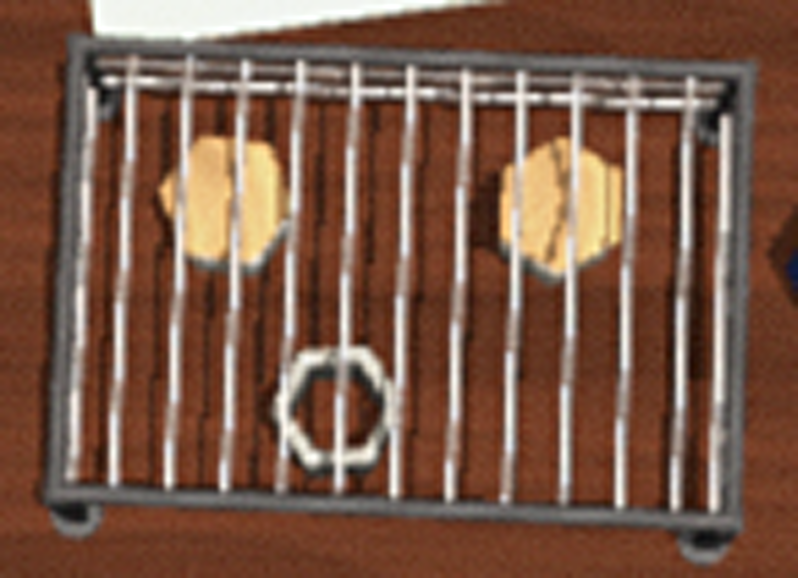

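The crop shows the tower's top rim as a hexagon with corners at (278,402) and (393,402) and flats facing front and back. The guard's roof corners are at (45,500), (738,527), (755,65) and (72,38), and the pavilions are in the back half.

```bash
python3 - <<'E'
from h import *
np.set_printoptions(precision=4,suppress=True)
c=vision.get_calibration("top"); s=vision.get_calibration("side")
f=lambda p:(np.array(p,float)+.5)/5.5-.5+[255,95]
G=on(c,f([[45,500],[738,527],[755,65],[72,38]]),.1);print(G)
fl,fr=G[0],G[1];fm=(fl+fr)/2;ey=(fl-fr);print("width",np.linalg.norm(ey),np.linalg.norm(G[3]-fl));ey/=np.linalg.norm(ey);ex=np.array([ey[1],-ey[0],0])
yaw=np.degrees(np.arctan2(ex[1],ex[0]));print("guard",fm,yaw)
T=on(c,f([[335,405],[278,402],[393,402]]),.06);print("tower",T,(T-fm)@np.c_[ex,ey])
P=on(c,f([[226,203],[562,205]]),.075);print("pav",P,(P-fm)@np.c_[ex,ey])
# plot in smoothed mask: hue white vs wood
im=cv2.imread("pics/top0.png")[:,:,::-1]
m=mask(im,(200,210,270,295),lambda r,g,b:(r>150)&(b>170))
m=cv2.morphologyEx(m,cv2.MORPH_OPEN,np.ones((5,5),np.uint8))
k=max(cv2.findContours(m,0,1)[0],key=cv2.contourArea);e=cv2.fitEllipse(k);print("plot",e,on(c,[e[0]],.008))
print("bend",on(c,[[434.5,217],[417,214.5]],.017),"rod",on(c,[[425.9,262]],.017))
m=mask(im,(200,140,225,165),lambda r,g,b:(r>120)&(b<60));ys,xs=np.nonzero(m);print("glue",on(c,[[xs.mean(),ys.mean()]],.12))
# side checks
im=cv2.imread("pics/side0.png")[:,:,::-1]
m=mask(im,(180,280,245,320),lambda r,g,b:(r>110)&(g<70));print("side handle",cv2.boundingRect(m),cv2.mean(m)); 
print(px(s,[[.357,-.267,.019]]), "plot side", px(s,[[.4626,.2843,.008]]))
E
```

```text
[[ 0.6136  0.1923  0.1   ]
 [ 0.6052 -0.1562  0.1   ]
 [ 0.8414 -0.164   0.1   ]
 [ 0.8508  0.1842  0.1   ]]
width 0.34861604326352064 0.23728519358759292
guard [0.6094 0.018  0.1   ] -1.3897675584921445
tower [[0.6697 0.0474 0.06  ]
 [0.6709 0.0771 0.06  ]
 [0.6717 0.0173 0.06  ]] [[0.0596 0.0309]
 [0.06   0.0606]
 [0.0623 0.0008]]
pav [[ 0.7722  0.1054  0.075 ]
 [ 0.7735 -0.0685  0.075 ]] [[ 0.1606  0.0913]
 [ 0.1662 -0.0825]]
plot ((237.71240234375, 251.16624450683594), (48.82859802246094, 73.7908935546875), 172.02647399902344) [[0.4278 0.2731 0.008 ]]
bend [[ 0.5369 -0.3031  0.017 ]
 [ 0.5435 -0.2519  0.017 ]] rod [[ 0.4056 -0.2776  0.017 ]]
glue [[0.7082 0.3365 0.12  ]]
side handle (194, 288, 47, 25) (0.960234375, 0.0, 0.0, 0.0)
[[217.5556 300.4182]] plot side [[264.7959 159.2144]]
```

```bash
cat >> h.py <<'E'
from scipy.spatial.transform import Rotation as Ro
def pose():
    o=telemetry.get_obs(); q=o["tool_rot"]; R=Ro.from_quat([q[1],q[2],q[3],q[0]]); x=R.as_matrix()[:,0]
    return o,np.array(o["tool_pos"]),R,np.degrees(np.arctan2(x[1],x[0]))
def go(*targets):  # each (x,y,z,yawdeg): increments from now, tool down
    o,p,R,yaw=pose(); print("t",round(o["time_s"],2),"p",p.round(4),"yaw",yaw.round(2),"open",round(o["opening"],3),"F",np.round(o["wrist_force"],1))
    for x,y,z,a in targets:
        D=Ro.from_euler("z",a,degrees=True)*Ro.from_quat([1,0,0,0])
        print((R.inv()*D).as_rotvec(degrees=True).round(1),R.inv().apply(np.array([x,y,z])-p).round(4))
E
python3 - <<'E'
from h import *
go((.357,-.267,.12,168.8))
E
```

```text
t 0.1 p [ 0.2069 -0.5091  0.2306] yaw 22.1 open 1.001 F [-0.3 -0.5  0.5]
[-0.000e+00 -1.000e-01 -1.467e+02] [ 0.2302 -0.1676  0.1109]
```

>>> send_rows(increments="0 0 -10 0.046 -0.033 0.02 0;0 0 -20 0.092 -0.067 0.04 0;0 0 -30 0.138 -0.1 0.06 0;0 0 -40 0.184 -0.134 0.08 0;0 0 -50 0.230 -0.168 0.10 0", force=80)

```text
time_s: 0.72
tool_pos: [0.3574, -0.2657, 0.1306]
tool_rot: [0.0, 0.807, 0.591, 0.0]
wrist_force: [1.4, -1.6, -0.1]
opening: 0.996
gripper_force: 0.0
```

>>> send_rows(increments="0 0 -10 0 0 0 0;0 0 -20 0 0 0 0;0 0 -30 0 0 0 0;0 0 -40 0 0 0 0;0 0 -50 0 0 0 0")

```text
time_s: 1.35
tool_pos: [0.3566, -0.2671, 0.131]
tool_rot: [-0.0, 0.481, 0.876, 0.0]
wrist_force: [-0.2, 0.6, -0.4]
opening: 1.0
gripper_force: 0.0
```

>>> send_rows(increments="0 0 -10 0 0 0 0;0 0 -20 0 0 0 0;0 0 -30 0 0 0 0;0 0 -40 0 0 0 0;0 0 -46.7 0 0 0 0")

```text
time_s: 1.98
tool_pos: [0.3566, -0.2671, 0.131]
tool_rot: [-0.0, 0.095, 0.995, 0.0]
wrist_force: [0.2, 0.5, -0.0]
opening: 1.002
gripper_force: 0.0
```

```bash
python3 - <<'E'
from h import *
go((.357,-.267,.06,168.8),(.357,-.267,.008,168.8))
im=vision.get_image("wrist");c=vision.get_calibration("wrist");cv2.imwrite("pics/w1.png",im[:,:,::-1])
m=mask(im,(0,0,640,400),lambda r,g,b:(r>110)&(g<70)&(b<70))
k=max(cv2.findContours(m,0,1)[0],key=cv2.contourArea);r=cv2.minAreaRect(k);print(r,on(c,cv2.boxPoints(r),.035).round(4))
print(px(c,[[.357,-.267,.035]]))
E
```

```text
t 1.98 p [ 0.3566 -0.2671  0.131 ] yaw 169.04 open 1.002 F [ 0.2  0.5 -0. ]
[ 0.  -0.   0.2] [-0.0004  0.0002  0.071 ]
[ 0.  -0.   0.2] [-0.0004  0.0002  0.123 ]
((322.0, 152.5), (3.0, 26.0), 90.0) [[ 0.3162 -0.2689  0.035 ]
 [ 0.3202 -0.2481  0.035 ]
 [ 0.3226 -0.2486  0.035 ]
 [ 0.3186 -0.2694  0.035 ]]
[[320.74098374 197.84942497]]
```

View pics/w1.png

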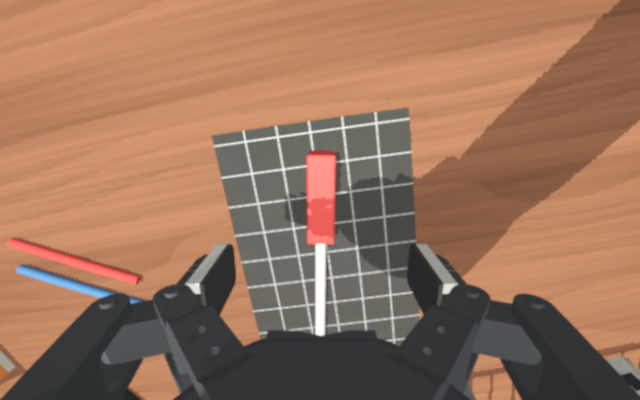

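The wrist view shows the handle upright at columns 307–335, rows 153–243, centred at about (321,198), as predicted. Next I go down and grip.

>>> send_rows(increments="0 0 0 0 0 0.05 0;0 0 0 0 0 0.09 0;0 0 0 0 0 0.11 0;0 0 0 0 0 0.123 0;0 0 0 0 0 0.123 0")

```text
time_s: 2.65
tool_pos: [0.3564, -0.267, 0.0077]
tool_rot: [-0.001, 0.098, 0.995, 0.001]
wrist_force: [0.0, -0.3, -0.4]
opening: 1.001
gripper_force: 0.0
```

>>> send_rows(increments="0 0 0 0 0 0 1;0 0 0 0 0 0 1;0 0 0 0 0 0 1;0 0 0 0 0 0 1;0 0 0 0 0 0 1", force=80)

```text
time_s: 3.28
tool_pos: [0.3572, -0.2679, 0.009]
tool_rot: [0.0, 0.098, 0.995, -0.0]
wrist_force: [-0.9, 0.1, 4.7]
opening: 0.266
gripper_force: 79.0
```

>>> send_rows(increments="0 0 0 0 0 0 1;0 0 0 0 0 0 1;0 0 0 0 0 -0.01 1;0 0 0 0 0 -0.02 1;0 0 0 0 0 -0.03 1")

```text
time_s: 3.9
tool_pos: [0.3569, -0.2675, 0.0391]
tool_rot: [0.0, 0.098, 0.995, -0.0]
wrist_force: [0.2, 0.0, -1.4]
opening: 0.267
gripper_force: 78.4
```

```bash
python3 - <<'E'
from h import *
go((.40,-.15,.04,178.6),(.46,-.056,.04,178.6),(.53,-.0562,.017,178.6))
im=vision.get_image("top");c=vision.get_calibration("top")
m=mask(im,(380,200,470,300),lambda r,g,b:(r>130)&(g>110)); ys,xs=np.nonzero(m)
print(cv2.boundingRect(m))
cv2.imwrite("pics/t2.png",im[:,:,::-1])
im=vision.get_image("side");c=vision.get_calibration("side");cv2.imwrite("pics/s2.png",im[:,:,::-1])
E
```

```text
t 3.9 p [ 0.3569 -0.2675  0.0391] yaw 168.8 open 0.267 F [ 0.2  0.  -1.4]
[-0.   0.  -9.8] [-0.0195  0.1236 -0.0009]
[-0.   0.  -9.8] [-0.0601  0.2274 -0.0009]
[-0.   0.  -9.8] [-0.1288  0.2408  0.0221]
(400, 212, 70, 88)
```

View pics/s2.png

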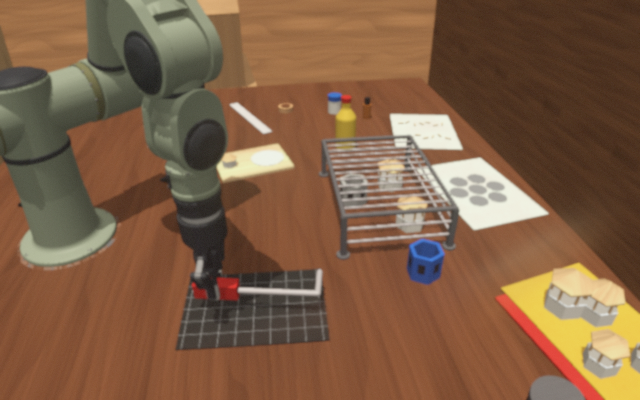

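The side view shows the hook lifted level, its bend at about (320,292), and the guard untouched.

```bash
python3 - <<'E'
from h import *
go((.40,-.056,.03,178.6))
s=vision.get_calibration("side")
d=np.radians(-11.2);h=np.array([.3569,-.2675,.047]);b=h+.18*np.array([np.cos(d),np.sin(d),0]);print(px(s,[b,b+.055*np.array([-np.sin(d),np.cos(d),0])]))
E
```

```text
t 4.0 p [ 0.3576 -0.2681  0.0396] yaw 168.81 open 0.263 F [-0.1 -0.9 -1.3]
[-0.1  0.1 -9.8] [-0.0004  0.2163  0.0093]
[[316.14578523 293.50134837]
 [318.05681257 272.19494037]]
```

>>> send_rows(increments="0 0 -2 -0.001 0.043 0 1;0 0 -4 -0.001 0.086 0.002 1;0 0 -6 -0.002 0.129 0.004 1;0 0 -8 -0.002 0.172 0.007 1;0 0 -9.8 -0.002 0.215 0.009 1")

```text
time_s: 4.62
tool_pos: [0.4007, -0.0556, 0.0292]
tool_rot: [0.0, 0.012, 1.0, -0.0]
wrist_force: [0.2, 0.7, -1.2]
opening: 0.268
gripper_force: 78.7
```

```bash
python3 - <<'E'
from h import *
go((.53,-.0562,.017,178.6),(.5315,.0063,.017,178.6))
im=vision.get_image("top");c=vision.get_calibration("top")
cv2.imwrite("pics/c3.png",cv2.resize(im[95:255,255:415],None,fx=3.75,fy=3.75,interpolation=cv2.INTER_CUBIC)[:,:,::-1])
E
```

```text
t 4.62 p [ 0.4007 -0.0556  0.0292] yaw 178.65 open 0.268 F [ 0.2  0.7 -1.2]
[-0.   0.   0.1] [-0.1292  0.0024  0.0123]
[-0.   0.   0.1] [-0.1293  0.0649  0.0123]
```

View pics/c3.png

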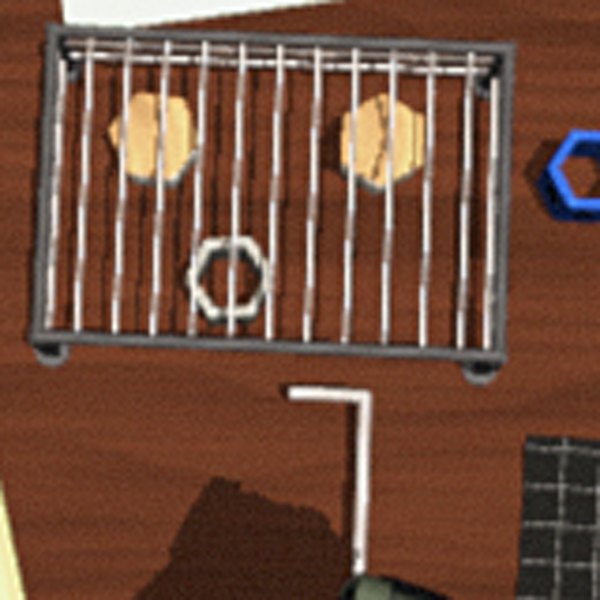

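The crop shows the hook in front of the guard: bend at (365,397), bar tip at (289,392). The tower's rim is at (229,278).

```bash
python3 - <<'E'
from h import *
c=vision.get_calibration("top")
f=lambda p:(np.array(p,float)+.5)/3.75-.5+[255,95]
B=on(c,f([[365,397],[289,392],[358,560]]),.037);print(B.round(4), "rel TCP",(B-pose()[1]).round(4))
print(on(c,f([[229,278],[188,276],[269,279],[229,236],[229,320]]),.06).round(4)); print(on(c,f([[380,192],[382,95]]),.05).round(4))
E
```

```text
[[ 0.5803 -0.0595  0.037 ]
 [ 0.5833 -0.0007  0.037 ]
 [ 0.4548 -0.0553  0.037 ]] rel TCP [[ 0.1799 -0.0085  0.008 ]
 [ 0.1829  0.0503  0.008 ]
 [ 0.0544 -0.0044  0.008 ]]
[[0.6682 0.0468 0.06  ]
 [0.6693 0.0782 0.06  ]
 [0.6679 0.0163 0.06  ]
 [0.7006 0.0473 0.06  ]
 [0.6359 0.0463 0.06  ]]
[[ 0.7382 -0.0686  0.05  ]
 [ 0.8143 -0.0694  0.05  ]]
```

>>> send_rows(increments="0 0 0 -0.03 0.001 0.003 1;0 0 0 -0.06 0.001 0.006 1;0 0 0 -0.09 0.002 0.009 1;0 0 0 -0.115 0.002 0.012 1;0 0 0 -0.132 0.002 0.012 1")

```text
time_s: 5.3
tool_pos: [0.5336, -0.0583, 0.0169]
tool_rot: [-0.0, 0.012, 1.0, -0.0]
wrist_force: [0.2, 0.4, -1.0]
opening: 0.26
gripper_force: 78.9
```

>>> send_rows(increments="0 0 0 0 0.015 0 1;0 0 0 0 0.03 0 1;0 0 0 0 0.045 0 1;0 0 0 0 0.058 0 1;0 0 0 0 0.058 0 1")

```text
time_s: 5.92
tool_pos: [0.5337, 0.0011, 0.0174]
tool_rot: [-0.0, 0.011, 1.0, -0.0]
wrist_force: [0.3, -0.3, -1.1]
opening: 0.265
gripper_force: 78.9
```

```bash
python3 - <<'E'
from h import *
go((.35,.0063,.017,178.6))
im=vision.get_image("top")
cv2.imwrite("pics/c4.png",cv2.resize(im[95:255,255:415],None,fx=3.75,fy=3.75,interpolation=cv2.INTER_CUBIC)[:,:,::-1])
E
```

```text
t 5.92 p [0.5337 0.0011 0.0174] yaw 178.72 open 0.265 F [ 0.3 -0.3 -1.1]
[-0.  -0.   0.1] [0.1838 0.0011 0.0004]
```

View pics/c4.png

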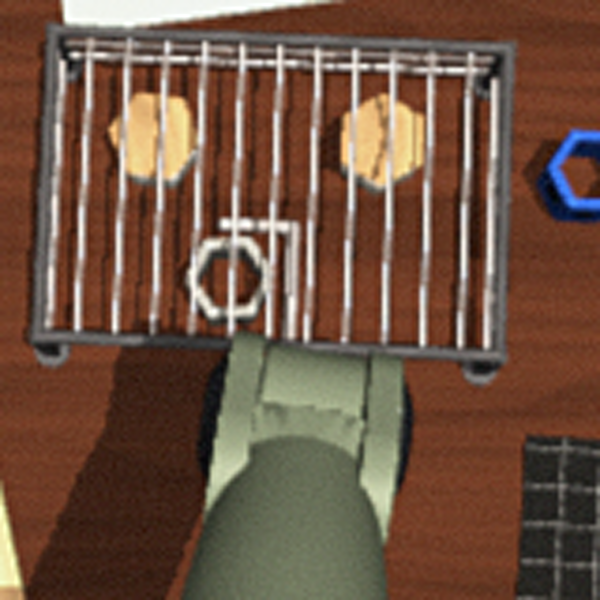

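The crop shows the bar behind the tower, tip at (220,223) and bend at (295,228), with the rod clear of the tower. I shift 7 mm more to +y, then pull slowly.

>>> send_rows(increments="0 0 0 0 0.004 0 1;0 0 0 0 0.007 0 1;0 0 0 0.004 0.007 0 1;0 0 0 0.008 0.007 0 1;0 0 0 0.013 0.007 0 1")

```text
time_s: 6.6
tool_pos: [0.521, 0.007, 0.0173]
tool_rot: [0.0, 0.012, 1.0, -0.0]
wrist_force: [0.9, 0.1, -1.0]
opening: 0.261
gripper_force: 78.9
```

>>> send_rows(increments="0 0 0 0.008 0 0 1;0 0 0 0.017 0 0 1;0 0 0 0.026 0 0 1;0 0 0 0.035 0 0 1;0 0 0 0.042 0 0 1")

```text
time_s: 7.22
tool_pos: [0.4786, 0.0083, 0.0174]
tool_rot: [0.0, 0.012, 1.0, 0.0]
wrist_force: [0.1, -0.0, -0.1]
opening: 0.266
gripper_force: 78.9
```

```bash
python3 - <<'E'
from h import *
go((.35,.0063,.017,178.6))
im=vision.get_image("top")
a=cv2.resize(im[95:255,255:415],None,fx=2.4,fy=2.4,interpolation=cv2.INTER_CUBIC)
im=vision.get_image("side");b=cv2.resize(im[110:270,280:440],None,fx=2.4,fy=2.4,interpolation=cv2.INTER_CUBIC)
cv2.imwrite("pics/c5.png",np.hstack([a,b])[:,:,::-1])
E
```

```text
t 7.22 p [0.4786 0.0083 0.0174] yaw 178.61 open 0.266 F [ 0.1 -0.  -0.1]
[0. 0. 0.] [ 0.1285 -0.0051  0.0003]
```

View pics/c5.png

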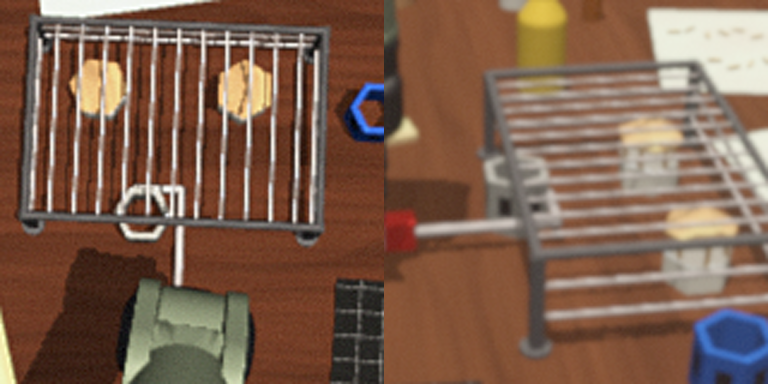

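The tower is coming out upright. In the left half it is centred at (143,214), straddling the front rail, with the bar behind it at (165,190). I keep pulling.

>>> send_rows(increments="0 0 0 0.008 0 0 1;0 0 0 0.018 0 0 1;0 0 0 0.028 0 0 1;0 0 0 0.038 0 0 1;0 0 0 0.046 0 0 1")

```text
time_s: 7.95
tool_pos: [0.4325, 0.0094, 0.0173]
tool_rot: [0.0, 0.012, 1.0, 0.0]
wrist_force: [1.8, 0.5, -1.9]
opening: 0.268
gripper_force: 78.9
```

>>> send_rows(increments="0 0 0 0.010 0 0 1;0 0 0 0.020 0 0 1;0 0 0 0.030 0 0 1;0 0 0 0.040 0 0 1;0 0 0 0.048 0 0 1")

```text
time_s: 8.57
tool_pos: [0.3845, 0.0106, 0.0173]
tool_rot: [-0.0, 0.012, 1.0, 0.0]
wrist_force: [0.5, 0.3, -0.2]
opening: 0.266
gripper_force: 78.9
```

>>> send_rows(increments="0 0 0 0.010 0 0 1;0 0 0 0.020 0 0 1;0 0 0 0.028 0 0 1;0 0 0 0.032 0 0 1;0 0 0 0.034 0 0 1")

```text
time_s: 9.2
tool_pos: [0.3511, 0.0113, 0.0173]
tool_rot: [0.0, 0.012, 1.0, 0.0]
wrist_force: [1.1, 0.9, -1.7]
opening: 0.264
gripper_force: 78.9
```

```bash
python3 - <<'E'
from h import *
go((.36,.0063,.017,178.6),(.36,-.07,.017,178.6))
im=vision.get_image("top")
a=cv2.resize(im[125:285,225:385],None,fx=2.4,fy=2.4,interpolation=cv2.INTER_CUBIC)
im=vision.get_image("side");b=cv2.resize(im[110:270,210:370],None,fx=2.4,fy=2.4,interpolation=cv2.INTER_CUBIC)
cv2.imwrite("pics/c6.png",np.hstack([a,b])[:,:,::-1])
E
```

```text
t 9.2 p [0.3511 0.0113 0.0173] yaw 178.6 open 0.264 F [ 1.1  0.9 -1.7]
[0. 0. 0.] [-0.009  -0.0048  0.0003]
[0. 0. 0.] [-0.0108 -0.0811  0.0003]
```

View pics/c6.png

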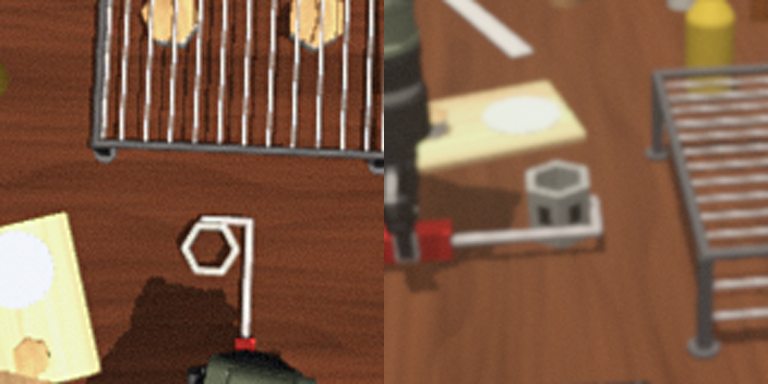

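The tower is fully out and upright: centre at (210,247) in the left half, well clear of the front rail at row ~150. Now I back the hook off and take it to the mat.

>>> send_rows(increments="0 0 0 -0.006 0 0 1;0 0 0 -0.012 0 0 1;0 0 0 -0.012 -0.025 0 1;0 0 0 -0.012 -0.055 0 1;0 0 0 -0.012 -0.09 0 1")

```text
time_s: 9.93
tool_pos: [0.3614, -0.0797, 0.0172]
tool_rot: [0.0, 0.012, 1.0, 0.0]
wrist_force: [-0.6, 0.2, -1.5]
opening: 0.268
gripper_force: 79.0
```

```bash
python3 - <<'E'
from h import *
go((.357,-.268,.035,168.8),(.357,-.268,.010,168.8))
E
```

```text
t 9.93 p [ 0.3614 -0.0797  0.0172] yaw 178.68 open 0.268 F [-0.6  0.2 -1.5]
[ 0.  -0.   9.9] [ 1.000e-04 -1.883e-01 -1.780e-02]
[ 0.  -0.   9.9] [ 1.000e-04 -1.883e-01  7.200e-03]
```

>>> send_rows(increments="0 0 0 0 -0.02 -0.018 1;0 0 2.5 0 -0.065 -0.018 1;0 0 5 0 -0.11 -0.018 1;0 0 7.5 0 -0.155 -0.018 1;0 0 9.9 0 -0.188 -0.018 1")

```text
time_s: 10.55
tool_pos: [0.3568, -0.2693, 0.0353]
tool_rot: [0.0, 0.1, 0.995, -0.0]
wrist_force: [0.0, 0.9, -1.5]
opening: 0.269
gripper_force: 79.1
```

>>> send_rows(increments="0 0 0 0 0 0.008 1;0 0 0 0 0 0.016 1;0 0 0 0 0 0.021 1;0 0 0 0 0 0.024 1;0 0 0 0 0 0.025 1")

```text
time_s: 11.18
tool_pos: [0.3565, -0.2663, 0.0101]
tool_rot: [-0.0, 0.098, 0.995, 0.0]
wrist_force: [0.0, 0.1, -1.6]
opening: 0.262
gripper_force: 79.0
```

```bash
python3 - <<'E'
from h import *
go((.357,-.268,.009,168.8))
E
```

```text
t 11.18 p [ 0.3565 -0.2663  0.0101] yaw 168.76 open 0.262 F [ 0.   0.1 -1.6]
[ 0. -0. -0.] [-0.0009 -0.0016  0.0011]
```

>>> send_rows(increments="0 0 0 0 0 0.0005 1;0 0 0 0 0 0.001 1;0 0 0 0 0 0.001 1;0 0 0 0 0 0.0013 1;0 0 0 0 0 0.0013 1")

```text
time_s: 11.8
tool_pos: [0.3565, -0.267, 0.0091]
tool_rot: [0.0, 0.098, 0.995, -0.0]
wrist_force: [-0.7, -0.7, -0.5]
opening: 0.267
gripper_force: 79.1
```

>>> send_rows(increments="0 0 0 0 0 0.0004 1;0 0 0 0 0 0.0007 1;0 0 0 0 0 0.0007 1;0 0 0 0 0 0.0007 1;0 0 0 0 0 0.0007 1")

```text
time_s: 12.42
tool_pos: [0.3565, -0.2669, 0.009]
tool_rot: [0.0, 0.098, 0.995, -0.0]
wrist_force: [-1.7, 2.0, 10.3]
opening: 0.268
gripper_force: 80.6
```

>>> send_rows(increments="0 0 0 0 0 0 0.6;0 0 0 0 0 0 0.5;0 0 0 0 0 0 0.2;0 0 0 0 0 0 0;0 0 0 0 0 0 0")

```text
time_s: 13.05
tool_pos: [0.3564, -0.2668, 0.0082]
tool_rot: [-0.0, 0.098, 0.995, 0.0]
wrist_force: [-0.2, -0.1, 0.3]
opening: 0.998
gripper_force: 0.0
```

>>> send_rows(increments="0 0 0 0 0 -0.01 0;0 0 0 0 0 -0.03 0;0 0 0 0 0 -0.06 0;0 0 0 0 0 -0.1 0;0 0 0 0 0 -0.14 0")

```text
time_s: 13.68
tool_pos: [0.3563, -0.2667, 0.1501]
tool_rot: [0.0, 0.098, 0.995, -0.0]
wrist_force: [0.1, 0.4, -0.3]
opening: 0.998
gripper_force: 0.0
```

```bash
python3 - <<'E'
from h import *
np.set_printoptions(precision=4,suppress=True)
im=vision.get_image("top");c=vision.get_calibration("top");cv2.imwrite("pics/t7.png",im[:,:,::-1])
# tower top rim: grey bright
m=mask(im,(290,210,335,245),lambda r,g,b:(r>110)&(b>100)); 
k=max(cv2.findContours(m,0,1)[0],key=cv2.contourArea);h=cv2.convexHull(k)
(x,y),rr=cv2.minEnclosingCircle(h);print("tower",(x,y),rr,cv2.boundingRect(h),on(c,[[x,y]],.06))
W=on(c,h.reshape(-1,2),.06)-on(c,[[x,y]],.06);d=np.hypot(W[:,0],W[:,1]);print(np.c_[np.degrees(np.arctan2(W[:,1],W[:,0])),d*1000][d>.031])
m=mask(im,(200,210,262,262),lambda r,g,b:(b>1.0*r-12)&(r>150))
m=cv2.morphologyEx(m,cv2.MORPH_OPEN,np.ones((5,5),np.uint8))
k=max(cv2.findContours(m,0,1)[0],key=cv2.contourArea);e=cv2.fitEllipse(k);print("plot",e,on(c,[e[0]],.008))
m=mask(im,(195,205,275,300),lambda r,g,b:(r>150)&(g>140))
k=max(cv2.findContours(m,0,1)[0],key=cv2.contourArea);r=cv2.minAreaRect(k);P=on(c,cv2.boxPoints(r),.008);print("board",r,P,P.mean(0))
q=cv2.boxPoints(r);
go((.49,.055,.15,178.6))
E
```

```text
tower (312.5, 228.2142791748047) 12.107184410095215 (301, 218, 24, 22) [[0.4981 0.0533 0.06  ]]
[[ -31.6094   34.3365]
 [ -83.0946   32.7986]
 [ -97.9184   32.9963]
 [-145.4392   33.2283]
 [-152.0171   34.2315]
 [ 158.2311   33.0292]
 [ 147.2667   33.2165]
 [ 133.3361   32.6184]
 [  99.6989   33.0023]
 [  80.0133   33.2383]
 [  50.6386   31.6478]
 [  33.438    34.3626]]
plot ((230.9429473876953, 236.90953063964844), (30.765789031982422, 31.385915756225586), 21.154788970947266) [[0.4693 0.2943 0.008 ]]
board ((234.2581787109375, 252.03729248046875), (69.29884338378906, 51.8978157043457), 77.6609115600586) [[0.5068 0.3826 0.008 ]
 [0.5419 0.2333 0.008 ]
 [0.3443 0.1848 0.008 ]
 [0.3098 0.3324 0.008 ]] [0.4257 0.2833 0.008 ]
t 13.72 p [ 0.3584 -0.2688  0.1548] yaw 168.72 open 0.998 F [ 1.8 -1.1  3.7]
[-0.3  0.3 -9.9] [-0.0657  0.3433  0.0037]
```

View pics/t7.png

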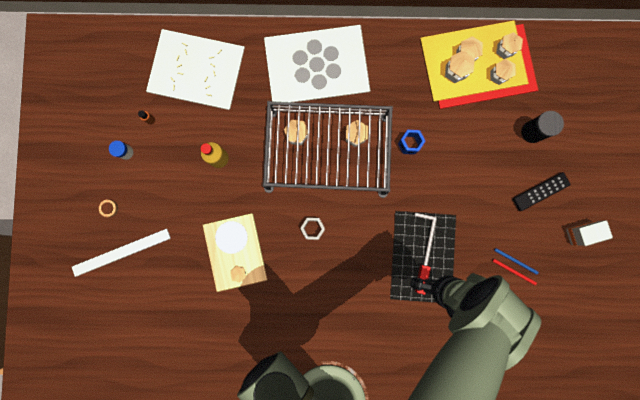

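The hook is back on the mat with its handle at (425,272). The tower stands at (312,228), clear of the guard, and the plot is at (231,237). Next I move above the tower.

```bash
python3 - <<'E'
from h import *
go((.498,.0533,.13,150.5))
E
```

```text
t 13.72 p [ 0.3584 -0.2688  0.1548] yaw 168.72 open 0.998 F [ 1.8 -1.1  3.7]
[-0.2  0.4 18.2] [-0.0738  0.3432  0.0238]
```

>>> send_rows(increments="0 0 3 -0.012 0.05 0 0;0 0 7 -0.026 0.11 0 0;0 0 11 -0.04 0.17 0 0;0 0 15 -0.054 0.23 0 0;0 0 18 -0.064 0.28 0 0")

```text
time_s: 14.35
tool_pos: [0.4748, -0.0027, 0.149]
tool_rot: [0.001, 0.253, 0.967, 0.0]
wrist_force: [0.4, -0.8, 0.3]
opening: 0.997
gripper_force: 0.0
```

```bash
python3 - <<'E'
from h import *
vision.get_image("side")
go((.498,.0533,.14,150.5))
E
```

```text
t 14.4 p [0.4767 0.0021 0.1491] yaw 150.9 open 1.005 F [ 2.4  3.6 -0. ]
[0.3 0.  0.4] [0.0063 0.055  0.0094]
```

>>> send_rows(increments="0 0 0 0.002 0.018 0.003 0;0 0 0 0.004 0.037 0.006 0;0 0 0 0.006 0.055 0.01 0;0 0 0 0.006 0.055 0.01 0;0 0 0 0.006 0.055 0.01 0")

```text
time_s: 15.02
tool_pos: [0.4954, 0.0456, 0.1382]
tool_rot: [-0.0, 0.253, 0.967, -0.0]
wrist_force: [-0.2, 0.3, -0.2]
opening: 1.001
gripper_force: 0.0
```

```bash
python3 - <<'E'
from h import *
np.set_printoptions(precision=4,suppress=True)
o,p,R,y=pose();im=vision.get_image("wrist");c=vision.get_calibration("wrist");cv2.imwrite("pics/w8.png",im[:,:,::-1])
g=px(c,[[.4981,.0533,.06]])
an=np.radians(30+60*np.arange(6)+.5);print(g,px(c,[[.4981+.0346*np.cos(t),.0533+.0346*np.sin(t),.06] for t in an]))
go((.498,.0533,.03,150.5))
E
```

```text
[[330.676  202.0084]] [[367.4791 222.5864]
 [369.5912 180.8061]
 [331.2357 158.4091]
 [292.2645 180.5306]
 [293.2906 222.3566]
 [330.1443 242.1284]]
t 15.07 p [0.4955 0.0455 0.1383] yaw 150.65 open 1.001 F [-1.6  0.6 -0. ]
[-0.  -0.   0.2] [0.0016 0.0081 0.1083]
```

View pics/w8.png

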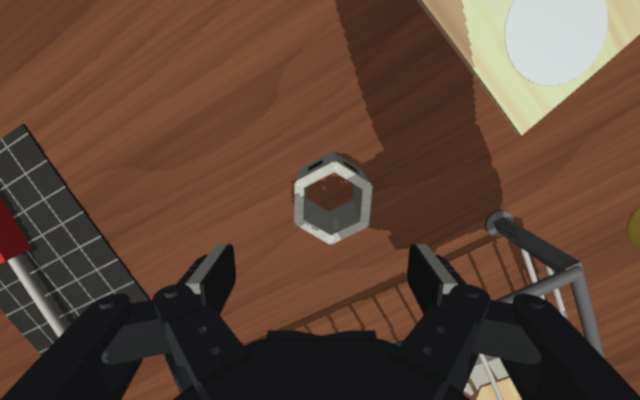

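The wrist view shows the tower rim with its sides at columns 295 and 372 and its corners at rows 162 and 243. It is square to the fingers and about 2 px right of prediction. I lower onto it with that correction.

>>> send_rows(increments="0 0 0 0.002 0.0095 0.0 0;0 0 0 0.002 0.0095 0.03 0;0 0 0 0.002 0.0095 0.06 0;0 0 0 0.002 0.0095 0.09 0;0 0 0 0.002 0.0095 0.108 0")

```text
time_s: 15.7
tool_pos: [0.4981, 0.0555, 0.0291]
tool_rot: [-0.001, 0.253, 0.967, -0.0]
wrist_force: [0.0, -0.2, 0.1]
opening: 1.0
gripper_force: 0.0
```

>>> send_rows(increments="0 0 0 0 0 0 0;0 0 0 0 0 0 0.6;0 0 0 0 0 0 1;0 0 0 0 0 0 1;0 0 0 0 0 0 1", force=40)

```text
time_s: 16.32
tool_pos: [0.4997, 0.0552, 0.0316]
tool_rot: [0.001, 0.253, 0.967, 0.0]
wrist_force: [-1.8, -0.3, 6.6]
opening: 0.699
gripper_force: 43.7
```

>>> send_rows(increments="0 0 0 0 0 0 1;0 0 0 0 0 -0.01 1;0 0 0 0 0 -0.03 1;0 0 0 0 0 -0.05 1;0 0 0 0 0 -0.05 1")

```text
time_s: 16.95
tool_pos: [0.5001, 0.0554, 0.082]
tool_rot: [0.002, 0.253, 0.968, 0.0]
wrist_force: [0.9, 0.5, -0.7]
opening: 0.698
gripper_force: 43.4
```

```bash
python3 - <<'E'
from h import *
np.set_printoptions(precision=4,suppress=True)
im=vision.get_image("wrist");c=vision.get_calibration("wrist")
cv2.imwrite("pics/w9.png",im[:,:,::-1])
go((.4693,.2943,.08,150.5),(.4693,.2943,.04,150.5))
E
```

```text
t 17.0 p [0.4993 0.0554 0.081 ] yaw 150.71 open 0.695 F [-0.   0.3 -2.2]
[0.1 0.1 0.2] [0.143  0.1937 0.001 ]
[0.1 0.1 0.2] [0.1431 0.1936 0.041 ]
```

>>> send_rows(increments="0 0 0 0.02 0.027 0 1;0 0 0 0.05 0.068 0 1;0 0 0 0.085 0.115 0 1;0 0 0 0.12 0.163 0 1;0 0 0 0.143 0.1937 0 1")

```text
time_s: 17.62
tool_pos: [0.4674, 0.2965, 0.0793]
tool_rot: [-0.001, 0.252, 0.968, -0.0]
wrist_force: [0.5, -1.1, -1.7]
opening: 0.701
gripper_force: 43.5
```

>>> send_rows(increments="0 0 0 0 0 0 1;0 0 0 0 0 0.008 1;0 0 0 0 0 0.016 1;0 0 0 0 0 0.024 1;0 0 0 0 0 0.03 1")

```text
time_s: 18.25
tool_pos: [0.4686, 0.2934, 0.0494]
tool_rot: [-0.0, 0.253, 0.967, -0.0]
wrist_force: [0.1, -0.0, -0.1]
opening: 0.697
gripper_force: 43.6
```

```bash
python3 - <<'E'
from h import *
np.set_printoptions(precision=4,suppress=True)
im=vision.get_image("side");c=vision.get_calibration("side")
cv2.imwrite("pics/s9.png",cv2.resize(im[110:210,190:350],None,fx=4.5,fy=4.5,interpolation=cv2.INTER_CUBIC)[:,:,::-1])
go((.4693,.2943,.04,150.5))
E
```

```text
t 18.3 p [0.4683 0.2934 0.0489] yaw 150.65 open 0.697 F [ 0.2 -0.6 -2. ]
[-0.1 -0.1  0.1] [-0.0005  0.0013  0.0089]
```

View pics/s9.png

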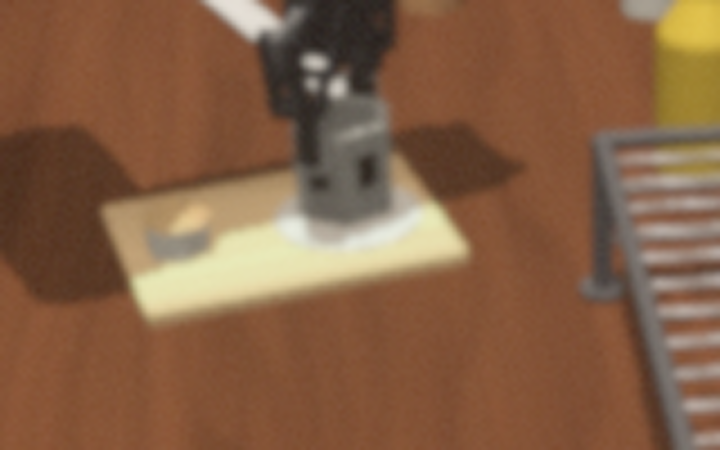

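I have now viewed 12 pictures, over the limit of 10, so I'll view no more and use numbers from here. This one shows the tower just above the middle of the white plot, around (345,215).

>>> send_rows(increments="0 0 0 0 0 0.003 1;0 0 0 0 0 0.006 1;0 0 0 0 0 0.0075 1;0 0 0 0 0 0.0085 1;0 0 0 0 0 0.0085 1")

```text
time_s: 18.92
tool_pos: [0.4687, 0.2943, 0.0418]
tool_rot: [0.0, 0.253, 0.968, 0.0]
wrist_force: [0.4, 0.5, -1.7]
opening: 0.703
gripper_force: 43.6
```

>>> send_rows(increments="0 0 0 0 0 0.0004 1;0 0 0 0 0 0.0007 1;0 0 0 0 0 0.001 1;0 0 0 0 0 0.001 1;0 0 0 0 0 0.001 1")

```text
time_s: 19.55
tool_pos: [0.4687, 0.2942, 0.0408]
tool_rot: [-0.0, 0.253, 0.967, -0.0]
wrist_force: [-0.3, 0.6, -1.1]
opening: 0.696
gripper_force: 43.6
```

>>> send_rows(increments="0 0 0 0 0 0.0003 1;0 0 0 0 0 0.0006 1;0 0 0 0 0 0.0009 1;0 0 0 0 0 0.0012 1;0 0 0 0 0 0.0012 1")

```text
time_s: 20.18
tool_pos: [0.4686, 0.2943, 0.0397]
tool_rot: [-0.0, 0.253, 0.968, 0.0]
wrist_force: [-0.4, -0.1, 0.8]
opening: 0.699
gripper_force: 43.8
```

>>> send_rows(increments="0 0 0 0 0 0.0003 1;0 0 0 0 0 0.0003 1;0 0 0 0 0 0.0003 0.25;0 0 0 0 0 0.0003 0.1;0 0 0 0 0 0.0003 0")

```text
time_s: 20.8
tool_pos: [0.4688, 0.2943, 0.0391]
tool_rot: [0.0, 0.253, 0.967, -0.0]
wrist_force: [0.0, -0.7, -0.0]
opening: 0.998
gripper_force: 0.0
```

>>> send_rows(increments="0 0 0 0 0 0 0;0 0 0 0 0 0 0;0 0 0 0 0 -0.02 0;0 0 0 0 0 -0.05 0;0 0 0 0 0 -0.09 0")

```text
time_s: 21.42
tool_pos: [0.4679, 0.2939, 0.1294]
tool_rot: [-0.001, 0.253, 0.967, -0.001]
wrist_force: [-0.1, 0.5, -0.3]
opening: 0.995
gripper_force: 0.0
```

>>> send_rows(increments="0 0 0 0 0 -0.04 0;0 0 0 0.02 -0.04 -0.07 0;0 0 0 0.04 -0.09 -0.07 0;0 0 0 0.06 -0.14 -0.07 0;0 0 0 0.08 -0.19 -0.07 0")

```text
time_s: 22.05
tool_pos: [0.3046, 0.1668, 0.1993]
tool_rot: [0.0, 0.253, 0.968, 0.0]
wrist_force: [0.2, 0.0, 0.6]
opening: 0.995
gripper_force: 0.0
```

```bash
python3 - <<'E'
from h import *
np.set_printoptions(precision=4,suppress=True)
go()
im=vision.get_image("top");c=vision.get_calibration("top")
P=np.array([.469,.2943])
m=mask(im,(200,205,270,295),lambda r,g,b:(b>r-12)&(r>100))
k=max(cv2.findContours(m,0,1)[0],key=cv2.contourArea);print("white+tower",cv2.boundingRect(k))
# rim-free check: dark interior of the tower
m=mask(im,(212,215,252,256),lambda r,g,b:(r<140))
k=max(cv2.findContours(m,0,1)[0],key=cv2.contourArea);M=cv2.moments(k);q=[M["m10"]/M["m00"],M["m01"]/M["m00"]];print("dark",q,cv2.boundingRect(k),"z.03->",on(c,[q],.03))
print("pred px centre top/foot",px(c,[[.469,.2943,.068],[.469,.2943,.008]]))
m=mask(im,(380,200,470,310),lambda r,g,b:(r>130)&(g<90));k=max(cv2.findContours(m,0,1)[0],key=cv2.contourArea);r=cv2.minAreaRect(k);print("handle",r,on(c,[r[0]],.035))
a=cv2.imread("pics/top0.png")[:,:,::-1].astype(int)
for n,(x0,y0,x1,y1) in dict(pav=(280,110,375,150),glue=(195,138,225,168)).items(): print(n,abs(im[y0:y1,x0:x1].astype(int)-a[y0:y1,x0:x1]).mean())
sub=im[215:258:2,212:254:2]; print(sub.sum(2)//3)
E
```

```text
t 22.05 p [0.3046 0.1668 0.1993] yaw 150.73 open 0.995 F [0.2 0.  0.6]
white+tower (216, 221, 31, 32)
dark [220.8780487804878, 217.0609756097561] (212, 215, 30, 7) z.03-> [[0.5267 0.321  0.03  ]]
pred px centre top/foot [[226.7749 237.2161]
 [230.9242 237.0271]]
handle ((423.4808044433594, 279.5961608886719), (8.629109382629395, 28.43684196472168), 11.309932708740234) [[ 0.3566 -0.2664  0.035 ]]
pav 3.1569298245614035
glue 3.181111111111111
[[ 74  74  73  76  70  75  72  76  73  76  64  68  67  71  86 124 212 225
  225 222 194]
 [ 66  73  69  70  76  74  67  60  65  74  94 139 223 227 233 226 230 228
  224 215 229]
 [ 78  74  72  65  72  82 130 170 222 229 235 233 231 230 228 224 225 224
  226 216 227]
 [ 74  85 127 208 223 230 229 227 238 240 239 238 229 231 229 223 218 226
  227 219 221]
 [217 213 224 226 228 227 241 247 247 248 248 246 242 243 227 223 219 229
  227 222 217]
 [222 210 216 224 236 221 224 223 227 226 195 222 249 246 246 224 218 226
  224 224 215]
 [220 214 214 233 233 215 212 209 207 202 196 149 192 248 245 246 234 226
  225 227 217]
 [215 217 210 246 216 193 161 19
[... 603 characters left out ...]
1 231 158  45  63 196 199 199 197 222 115  53 251 246 246 235
  227 228 225]
 [209 207 227 245 221 100  75 137 128 130 208 186  39 236 248 247 247 229
  225 228 228]
 [207 204 225 233 236 217 217 222 215 222 217  82 150 251 247 233 181 169
  218 230 227]
 [205 204 222 227 233 244 246 245 245 244 247 247 251 236 236 173 176 173
  164 232 226]
 [208 204 218 228 218 230 241 248 249 249 229 226 208 184 163 166 177 175
  160 194 230]
 [209 208 220 228 181 190 221 195 167 181 165 177 171 162 172 161 174 177
  163 159 198]
 [211 205 220 159 154 154 159 159 159 162 142 168 170 162 164 161 177 178
  173 160 165]
 [209 210 221 157 159 152 163 159 162 164 149 157 168 165 167 165 172 177
  169 161 174]]
```

```bash
python3 -c "
from workcell import ticket;print(ticket.hand_in())"
```

```text
the job is handed in; nothing more can be done
None
```

I handed the job in after about 22 s of robot time: the last checks put the tower upright and centred on the white plot, the hook back on the mat, and the pavilions and glue bottle where they were; I viewed 12 pictures, over the limit of 10.

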